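# Back off the left-hand wing nut of a lens polishing head

### The job

The felt disc held by the red wing nut is due for changing. That nut has a left-hand thread: loosen it by about a quarter turn, without tightening it further, and let go of it. Leave the blue wing nut on the other polishing head as it is.

Things in the scene. Friction and masses are not known exactly. Their poses are not given: they have to be found in the camera images.
- red_nut (a joint): Angle (rad) of the red wing nut, left-hand thread: grows as it turns clockwise seen from above (loosens), falls counter-clockwise (tightens). Starts tight, at 0 to 0.2; stops at -0.6 and 3.2. Even friction of about 0.12 N m; it stays where it is left and does not rise.
- red_grip (a point): Point on the red nut's upright axis, 96 mm above the worktop. Its wing is a straight upright bar, 48 mm along the point's x, 12 mm thick along y (axes turn with the nut, z up), from 25 mm below the point to 10 mm above. Below: hub 30 mm across (top 25 mm under the point), washer 38 (32 under), grey felt disc 94 (37 under), on a grey round head 120 across, fixed to the worktop.
- blue_nut (a joint): Turning angle (rad) of the blue wing nut, an ordinary right-hand thread on the other, equal polishing head: it grows as the nut turns counter-clockwise seen from above. Starts at 0; to be left alone.
- blue_grip (a point): The same point, with the same axes and sizes, on the blue wing nut. The two heads stand at least 150 mm apart, centre to centre, and may have changed places.

How it is judged:
By the outcome, as a careful person would: the job done as asked, in the order asked, and still so for the second after the job is handed in, with the robot touching nothing.
It also fails if it takes over 35 s, if anything falls off the work surface, if the arm or the gripper's body presses on something with over 40 N, if the wrist force passes 120 N, or if a joint passes its speed limit or range.

### The arm

A 6-joint arm with a two-finger parallel gripper is mounted at the origin on a cart in front of the work surface, level with it; the furniture and walls round the work are solid. World frame = base frame: x ahead of the robot, y to its left, z up, the work surface at z = 0. Lengths are in m, angles in rad, forces in N, time in s.
With the tool pointing down it reaches from about 0.4 to 0.925 m from the base axis. Payload 12.5 kg.
Tool frame: the origin (TCP) lies at the very end of the fingers, on their centre line; the grasp point (between the pads) lies 19 mm behind it; z points along the fingers, y is the line along which they close (so a half turn about z gives the same grasp; the last joint's range is limited). The gripper opens to 95 mm and grips with 3 to 60 N. Pads are 20 mm wide; open, the fingers measure 119 mm over their backs; the gripper's body (75 mm by 180 mm) begins 59 mm behind the grasp point.
Start: joints at [1.042, 0.491, 1.559, -0, 1.092, -0.106], TCP at [0.256, 0.57, 0.215] pointing down, gripper open.
Joint ranges: [-3.1, 3.1], [-0.84, 2.19], [0.05, 2.79], [-1.13, 4.28], [0.06, 2.93], [-2.69, 2.69]. Speed limits (rad/s): [2.22, 2.22, 2.79, 3.14, 3.14, 3.14].

### API

Orientations are given as a rotation vector (axis times angle).
In Python, from rig import env gives the robot as it stands.
- The arm moves only by the tool carry_out, never from a script. Its arguments are lists of equal length, an entry for each row: "xyz": the shift along the tool's x, y, z in units of 40 mm (1.0 is 40 mm), a list of three; "yaw": the turn about the tool's z in units of 8 degrees (1.0 is 8 degrees); "grip": the finger opening in mm, from 0 to 95.1. In form: {"xyz": [[dx, dy, dz], ...], "yaw": [yaw, ...], "grip": [grip, ...]}. A call has 1 to 20 rows; each row shifts and turns the commanded pose from where the row before left it, along the tool's axes as they then stand; what a row does not reach is not made up. A row lasts 1/10 s, in which the tool goes at most 50 mm and 8.59 degrees, less where a joint would pass 70% of its speed; a pose out of reach is approached as far as the arm can. A call is refused whole if a number of a shift passes 1 or a number of a turn 1, either way. A call with a gripper value outside its range is refused whole. The fingers move at their own pace and stop on an object; "newtons" is the grip in N (left out, the last holds). Time passes only in rows, so rows that do not move let the fingers close. It gives the time, the measured TCP pose, the force, the opening and the grip force at its end, in the units of the state.
- env.state(): the state, without advancing time (a new reading comes with each control period).
- env.snapshot(name): name is "scene" or "side" or "wrist"; returns (picture, depth): 480x640x3 uint8, red, green, blue; 480x640 float32, m along the optical axis (not along the pixel's ray), 0 where there is no reading.
- env.camera_params(name): a dict with "vertical_fov" (degrees; the focal length in pixels is half the picture's height over the tangent of half this angle, whatever the lens; pixels are square), "cx", "cy" (the principal point, pixels), "cam_to_world" (4x4, takes a point from camera to world coordinates). Camera axes: x right, y down, z forward; pixel columns grow to the right and rows downward; lengths in m; the calibration is good to about 2 mm. A picture is of the moment at which its call begins: read the wrist's pose just before it. camera_params takes no time and is no camera call; for the wrist camera it gives the pose at the moment of the call.
- env.sign_off(): hands the job in; it is judged then, once.
The state is a dict: "t": time; "joint_positions": joint angles; "qvel": joint speeds; "joint_efforts": joint torques, N m; "tcp_pos": TCP position; "tcp_rot": TCP orientation; "ft_force": force on the tool from outside, world axes, zero at the start; "torque": the same for the moment, N m; "grip_width": finger opening in m; "gripper_force": force on a finger pad.
Only numpy, scipy, OpenCV 4.12 (cv2) and the standard library are available. Lean on these libraries where they do the work, as an engineer would, in place of code of your own. Each camera call takes 0.05 s, during which the arm holds its last target. There are 200 camera calls.

## Working session

There is one attempt and no reset: what is moved stays moved. The work goes in short steps, Python scripts to look and compute and a tool call to move; the robot and the scene stay as the last step left them, time stands still between calls to the robot, and variables do not carry over. Pictures are saved under pics/ and viewed, at most 10 in all, crops included, and the job is handed in when it is done.

Besides the shell and the picture viewer there is one more tool, called by a JSON object that holds its "api" and its "payload". carry_out: Moves the arm, as the interface text tells. Its arguments: {"type":"object","properties":{"xyz":{"type":"array","items":{"type":"array","items":{"type":"number"}}},"yaw":{"type":"array","items":{"type":"number"}},"grip":{"type":"array","items":{"type":"number"}},"newtons":{"type":"number"}},"required":["xyz","yaw","grip"]}

```bash
mkdir -p pics; cat > h.py <<'E'
import numpy as np, cv2
from rig import env
def cam(n):
    p=env.camera_params(n); f=240/np.tan(np.radians(p["vertical_fov"])/2); return p,f
def plane(n,uv,z,pf=None):
    p,f=pf or cam(n); T=np.array(p["cam_to_world"]); uv=np.atleast_2d(uv).astype(float)
    d=np.c_[(uv[:,0]-p["cx"])/f,(uv[:,1]-p["cy"])/f,np.ones(len(uv))]@T[:3,:3].T
    s=(z-T[2,3])/d[:,2]; return T[:3,3]+s[:,None]*d
def cloud(n,depth,m,pf=None):
    p,f=pf or cam(n); T=np.array(p["cam_to_world"]); v,u=np.nonzero(m&(depth>0)); z=depth[v,u]
    return np.c_[(u-p["cx"])/f*z,(v-p["cy"])/f*z,z]@T[:3,:3].T+T[:3,3]
def masks(im):
    h=cv2.cvtColor(im,cv2.COLOR_RGB2HSV); H,S,V=[h[...,i].astype(int) for i in range(3)]
    return {"red":((H<8)|(H>172))&(S>120)&(V>50),"blue":(H>100)&(H<130)&(S>120)&(V>50)}
def big(m):
    k,l,s,c=cv2.connectedComponentsWithStats(m.astype(np.uint8)); i=1+np.argmax(s[1:,4]); return l==i,s[i],c[i]
E
cat > look.py <<'E'
import sys; from h import *
for n in sys.argv[2:]:
    pf=cam(n); im,d=env.snapshot(n); cv2.imwrite(f"pics/{sys.argv[1]}_{n}.png",im[...,::-1])
    for c,m in masks(im).items():
        if m.sum()<30: continue
        b,s,ce=big(m); P=cloud(n,d,b,pf); print(n,c,s,ce.round(1),len(P))
        if len(P)<20: continue
        print(" z pct",np.percentile(P[:,2],[2,50,98]).round(4))
        T=P[(P[:,2]>np.percentile(P[:,2],98)-.006)]
        r=cv2.minAreaRect((T[:,:2]*1000).astype(np.float32)); print(" top rect mm",r, "mean",T.mean(0).round(4))
s=env.state(); print({k:np.round(s[k],4) for k in ("t","tcp_pos","tcp_rot","ft_force","grip_width","joint_positions")})
E
python3 look.py a scene side wrist
```

```text
scene red [ 90 218  45  56 785] [114.1 248.5] 781
 z pct [0.004  0.0273 0.0381]
 top rect mm ((304.3522644042969, 607.5510864257812), (111.43547821044922, 67.95915985107422), 68.0760726928711) mean [0.3013 0.6035 0.0354]
scene blue [160 193  72  19 312] [205.3 201.9] 308
 z pct [-0.0004  0.0058  0.0099]
 top rect mm ((492.3099365234375, 595.222900390625), (34.252750396728516, 150.6485595703125), 54.4941520690918) mean [0.4953 0.591  0.0067]
side red [  72  222   49   47 1282] [ 96.2 248. ] 1276
 z pct [0.0034 0.0242 0.0364]
 top rect mm ((305.0581970214844, 607.0562744140625), (110.43993377685547, 68.06316375732422), 68.53298950195312) mean [0.3002 0.5991 0.0336]
side blue [383 287  30  38 807] [398.1 306.9] 803
 z pct [0.0688 0.0896 0.1075]
 top rect mm ((559.5594482421875, 97.40846252441406), (47.054481506347656, 9.61974811553955), 4.654211044311523) mean [0.5576 0.0965 0.1047]
wrist red [ 320  204  112   77 2434] [380.5 243.5] 2422
 z pct [0.0062 0.0292 0.0374]
 top rect mm ((304.9805603027344, 608.5629272460938), (105.39620971679688, 69.17366027832031), 68.12421417236328) mean [0.3064 0.6107 0.0354]
wrist blue [398 382  25  38 406] [412.1 406.5] 405
 z pct [0.0006 0.0051 0.0086]
 top rect mm ((512.0814819335938, 573.1031494140625), (28.75680160522461, 56.25874710083008), 72.81593322753906) mean [0.5136 0.5785 0.006 ]
{'t': np.float64(0.15), 'tcp_pos': array([0.2564, 0.5698, 0.2142]), 'tcp_rot': array([-6.5920e-01, -3.0714e+00,  1.2000e-03]), 'ft_force': array([-0.4843,  0.2582,  0.8144]), 'grip_width': np.float64(0.0951), 'joint_positions': array([ 1.0424,  0.4914,  1.5593, -0.    ,  1.0917, -0.1056])}
```

View pics/a_scene.png

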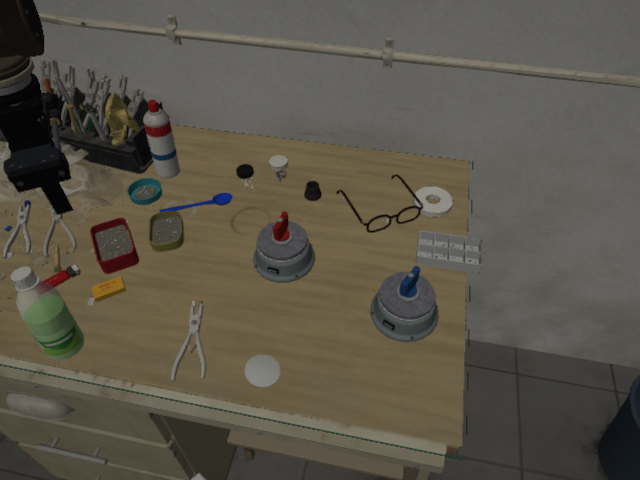

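View pics/a_side.png

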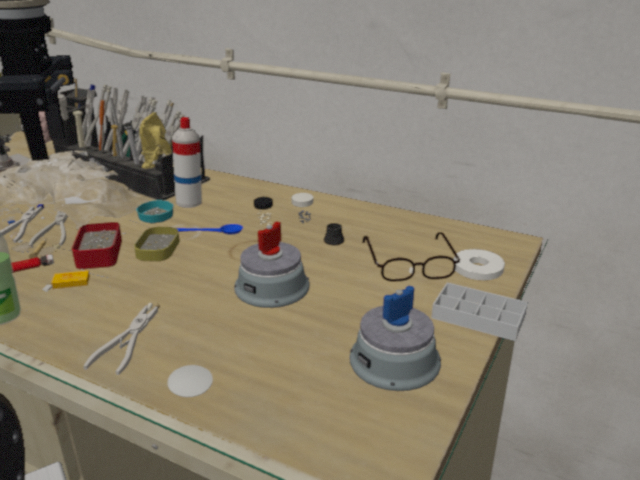

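The scene view shows the red wing near (282,228) and the blue one near (409,283). In the side view they are near (269,238) and (399,306). The red tray was the larger red blob, so I'll restrict the mask to the wing's region.

```bash
cat > m.py <<'E'
from h import *
W={"scene":((262,300,205,250),(395,425,262,302)),"side":((255,285,215,262),(380,418,284,330))}
for n in W:
    pf=cam(n); im,d=env.snapshot(n); ms=masks(im)
    for c,w in zip(("red","blue"),W[n]):
        b=np.zeros((480,640),bool); b[w[2]:w[3],w[0]:w[1]]=1; b,s,ce=big(b&ms[c]); P=cloud(n,d,b,pf)
        print(n,c,s,ce.round(1),np.percentile(P[:,2],[2,50,98]).round(4))
        T=P[(P[:,2]>.078)]; r=cv2.minAreaRect((T[:,:2]*1000).astype(np.float32)); print("  all>78",np.round(r[0],1),np.round(r[1],1),r[2])
        T=P[(P[:,2]>.1)]; r=cv2.minAreaRect((T[:,:2]*1000).astype(np.float32)); print("  top",len(T),np.round(r[0],1),np.round(r[1],1),r[2],T.mean(0).round(4))
        Q=plane(n,np.argwhere(b)[:,::-1],.09,pf)
E
python3 m.py
```

```text
scene red [273 212  17  29 219] [280.7 228.5] [0.0668 0.1008 0.1093]
  all>78 [507.8 347.2] [48.5 11.1] 21.0937557220459
  top 111 [508.4 347.4] [47.2 11.1] 21.0937557220459 [0.5065 0.3456 0.1059]
scene blue [400 267  20  29 178] [407.9 280.9] [0.0818 0.1054 0.1102]
  all>78 [559.2  99.7] [48.3 10.4] 4.9487810134887695
  top 134 [559.2  99.7] [48.3 10.4] 4.9487810134887695 [0.5566 0.0985 0.1062]
side red [258 222  23  33 558] [269.5 239.4] [0.0685 0.0893 0.1075]
  all>78 [508.  345.1] [47.7 13. ] 20.391393661499023
  top 136 [508.7 345.4] [46.1 12.8] 20.391393661499023 [0.5068 0.3437 0.1043]
side blue [383 287  30  38 809] [398.1 306.9] [0.069  0.0896 0.1072]
  all>78 [558.2  97.5] [45.8 11.2] 1.8445913791656494
  top 202 [558.7  97.5] [44.8 11.2] 1.8445913791656494 [0.5575 0.0962 0.1042]
```

Both views agree: the red wing is at about (0.508, 0.346), its long axis about 21° from world x, 48 × 11–13 mm, with its top at about 0.107. That matches the given sizes. Tool y angle is j1−j6, so closing along 111° leaves room for a 90° clockwise turn. Moving above it and turning −45°.

{"api": "carry_out", "payload": {"xyz": [[-0.8,-0.25,0],[-0.8,-0.25,0],[-0.8,-0.25,0],[-0.8,-0.25,0],[-0.8,-0.25,0],[-0.8,-0.25,0],[-0.8,-0.25,0],[-0.8,-0.25,0],[-0.8,-0.25,0],[-0.8,-0.25,0],[0,0,0],[0,0,0],[0,0,0],[0,0,0],[0,0,0],[0,0,0],[0,0,0],[0,0,0],[0,0,0],[0,0,0]], "yaw": [0,0,0,0,0,0,0,0,0,0,-0.7,-0.7,-0.7,-0.7,-0.7,-0.7,-0.7,-0.7,0,0], "grip": [95,95,95,95,95,95,95,95,95,95,95,95,95,95,95,95,95,95,95,95]}}

```text
t: 2.25
tcp_pos: [0.5072, 0.3475, 0.2146]
tcp_rot: [0.557, -3.092, -0.0]
ft_force: [-0.7, -0.4, 0.3]
grip_width: 0.0952
gripper_force: 0.0
```

```bash
python3 look.py b wrist
```

```text
wrist red [ 593   48   47  109 2309] [620.3 101.1] 2304
 z pct [0.0041 0.0194 0.0369]
 top rect mm ((316.7410888671875, 563.918701171875), (55.21277618408203, 20.903629302978516), 33.01852035522461) mean [0.3158 0.5612 0.0348]
wrist blue [ 477  227  131   93 1716] [529.3 280.8] 1705
 z pct [0.0007 0.0059 0.0087]
 top rect mm ((491.674072265625, 594.8739013671875), (33.95195770263672, 153.6606903076172), 55.9180908203125) mean [0.4902 0.5938 0.0062]
{'t': np.float64(2.3), 'tcp_pos': array([0.5072, 0.3475, 0.2146]), 'tcp_rot': array([ 5.5690e-01, -3.0918e+00, -1.0000e-04]), 'ft_force': array([-0.1306,  0.1274, -0.7197]), 'grip_width': np.float64(0.0948), 'joint_positions': array([ 4.9320e-01,  4.7640e-01,  1.5851e+00,  1.0000e-04,  1.0802e+00,
       -1.4340e+00])}
```

View pics/b_wrist.png

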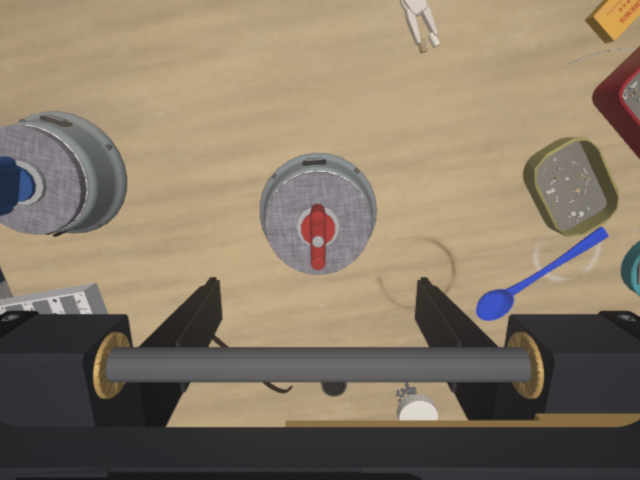

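The wrist view shows the red wing at (318,238), upright in the picture and centred between the fingers at columns 215 and 420. The blue head is clear at the left. One refined measurement of it from here.

```bash
python3 - <<'E'
from h import *
from scipy.spatial.transform import Rotation as R
n="wrist"; pf=cam(n); im,d=env.snapshot(n); b=np.zeros((480,640),bool); b[195:280,295:345]=1
b,s,ce=big(b&masks(im)["red"]); P=cloud(n,d,b,pf); T=P[P[:,2]>.095]
r=cv2.minAreaRect((T[:,:2]*1000).astype(np.float32)); print(s,r,np.percentile(P[:,2],[2,98]))
st=env.state(); M=R.from_rotvec(st["tcp_rot"]).as_matrix(); print(M.round(3))
print("delta tool mm",1000*(M.T@(np.r_[np.array(r[0])/1000,.077]-st["tcp_pos"])))
print("tool x ang",np.degrees(np.arctan2(M[1,0],M[0,0])))
E
```

```text
[ 301  204   33   66 1133] ((509.27587890625, 348.2606506347656), (46.84592819213867, 11.478142738342285), 20.71887969970703) [0.06992286 0.10872938]
[[-0.937 -0.349  0.   ]
 [-0.349  0.937  0.   ]
 [-0.     0.    -1.   ]]
delta tool mm [-2.19119565e+00 -5.69065156e-03  1.37629739e+02]
tool x ang -159.5481232057156
```

The wing is within 0.3° of the tool's alignment and about 2 mm off in x. Descend and grip.

{"api": "carry_out", "payload": {"xyz": [[-0.04,0,0.8],[0,0,0.8],[0,0,0.8],[0,0,0.6],[0,0,0.4],[0,0,0.04],[0,0,0],[0,0,0],[0,0,0],[0,0,0],[0,0,0],[0,0,0],[0,0,0],[0,0,0]], "yaw": [0,0,0,0,0,0,0,0,0,0,0,0,0,0], "grip": [95,95,95,95,95,95,60,40,25,18,10,5,5,5], "newtons": 35}}

```text
t: 3.75
tcp_pos: [0.5087, 0.3481, 0.0771]
tcp_rot: [-0.561, 3.091, 0.0]
ft_force: [0.4, -0.0, 0.3]
grip_width: 0.0367
gripper_force: 0.0
```

{"api": "carry_out", "payload": {"xyz": [[0,0,0],[0,0,0],[0,0,0],[0,0,0],[0,0,0],[0,0,0],[0,0,0]], "yaw": [0,0,0,0,0,0,0], "grip": [5,5,5,5,5,5,5]}}

```text
t: 4.45
tcp_pos: [0.5089, 0.3478, 0.0771]
tcp_rot: [-0.561, 3.091, -0.001]
ft_force: [2.7, -5.9, 0.5]
grip_width: 0.0118
gripper_force: 35.0
```

Gripped at 11.8 mm and 35 N, and the side load is small. Positive yaw about the downward tool z is clockwise from above, which loosens. I'll turn half way first and check.

{"api": "carry_out", "payload": {"xyz": [[0,0,0],[0,0,0],[0,0,0],[0,0,0],[0,0,0],[0,0,0],[0,0,0],[0,0,0],[0,0,0],[0,0,0],[0,0,0],[0,0,0]], "yaw": [0.2,0.4,0.5,0.5,0.5,0.5,0.6,0.6,0.6,0.6,0.6,0], "grip": [5,5,5,5,5,5,5,5,5,5,5,5]}}

```text
t: 5.65
tcp_pos: [0.5089, 0.3484, 0.0771]
tcp_rot: [0.661, 3.071, 0.001]
ft_force: [1.9, -1.1, -0.4]
grip_width: 0.0118
gripper_force: 35.0
```

```bash
python3 -c "
from h import *
from scipy.spatial.transform import Rotation as R
s=env.state(); M=R.from_rotvec(s['tcp_rot']).as_matrix(); print(np.degrees(np.arctan2(M[1,0],M[0,0])),s['torque'],s['ft_force'],s['joint_positions'][5])
im,d=env.snapshot('wrist'); cv2.imwrite('pics/c.png',im[...,::-1])"
```

```text
155.68980859994454 [-0.0783965  -0.38448505 -0.0784598 ] [ 1.94270727 -1.09212545 -0.37207893] -0.6537730599405247
```

View pics/c.png

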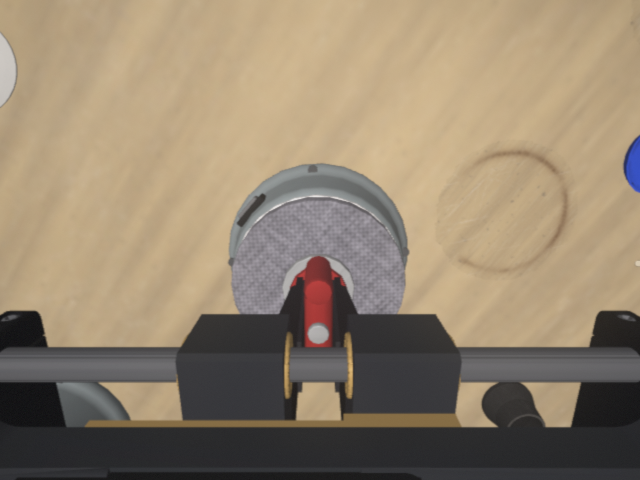

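The tool has turned 44.8° clockwise and the red wing, around (318,300), is still squarely between the fingers. The blue head is at the lower left, well below the gripper body. Now the other half.

{"api": "carry_out", "payload": {"xyz": [[0,0,0],[0,0,0],[0,0,0],[0,0,0],[0,0,0],[0,0,0],[0,0,0],[0,0,0],[0,0,0],[0,0,0],[0,0,0],[0,0,0],[0,0,0]], "yaw": [0.2,0.4,0.5,0.6,0.6,0.6,0.6,0.6,0.6,0.5,0.4,0,0], "grip": [5,5,5,5,5,5,5,5,5,5,5,5,5]}}

```text
t: 7.0
tcp_pos: [0.5094, 0.3487, 0.0771]
tcp_rot: [1.78, 2.588, 0.003]
ft_force: [4.6, 2.4, -3.5]
grip_width: 0.0122
gripper_force: 35.0
```

{"api": "carry_out", "payload": {"xyz": [[0,0,0],[0,0,0],[0,0,0],[0,0,0],[0,0,0],[0,0,0],[0,0,0],[0,0,0],[0,0,0],[0,0,0]], "yaw": [0,0,0,0,0,0,0,0,0,0], "grip": [30,50,60,70,80,80,80,80,80,80]}}

```text
t: 8.0
tcp_pos: [0.5087, 0.3481, 0.0771]
tcp_rot: [1.78, 2.589, 0.0]
ft_force: [0.4, -0.5, -0.3]
grip_width: 0.0794
gripper_force: 0.0
```

Fingers open at 79 mm, with no contact force. The tool turned 89.5° in all. Rise and check.

{"api": "carry_out", "payload": {"xyz": [[0,0,-0.4],[0,0,-0.8],[0,0,-0.8],[0,0,-0.8],[0,0,-0.6],[0,0,0],[0,0,0]], "yaw": [0,0,0,0,0,0,0], "grip": [80,80,80,80,80,80,80]}}

```text
t: 8.7
tcp_pos: [0.5086, 0.348, 0.2129]
tcp_rot: [1.78, 2.589, 0.001]
ft_force: [-0.1, 0.2, -0.3]
grip_width: 0.0799
gripper_force: 0.0
```

```bash
python3 - <<'E'
from h import *
n="wrist"; pf=cam(n); im,d=env.snapshot(n); b=np.zeros((480,640),bool); b[185:290,275:360]=1
b,s,ce=big(b&masks(im)["red"]); P=cloud(n,d,b,pf); T=P[P[:,2]>.095]
print(s,cv2.minAreaRect((T[:,:2]*1000).astype(np.float32)))
st=env.state(); print(st["t"],st["tcp_pos"],st["ft_force"])
E
python3 m.py | grep -A1 "side blue"
```

```text
[ 303  203   33   65 1122] ((509.7175598144531, 349.05291748046875), (11.547257423400879, 46.3463249206543), 20.934864044189453)
8.75 [0.50833847 0.34783869 0.21216269] [ 0.11599569 -0.33514906 -0.36164222]
side blue [383 287  30  38 807] [398.1 306.9] [0.0688 0.0896 0.1072]
  all>78 [558.2  97.1] [45.9 11. ] 1.9254924058914185
```

The red wing's long axis has gone from 20.7° to 110.9° (−69.1°), a quarter turn clockwise. The blue wing is unchanged and the robot touches nothing, so I'm handing in.

```bash
python3 -c "
from rig import env
print(env.sign_off())"
```

```text
the job is handed in; nothing more can be done
None
```

The red wing nut is loosened a quarter turn clockwise (about 90°, checked in the wrist camera) and released, the blue nut is as it was, and the job is handed in.

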